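# Hold a tube rack hard into the corner of the code-reader station

### The arm

A 7-joint arm with a two-finger parallel gripper is mounted at the origin on the work surface. World frame = base frame: x ahead of the robot, y to its left, z up, the work surface at z = 0. Lengths are in m, angles in rad, forces in N, time in s.
With the tool pointing down it reaches from about 0.4 to 0.875 m from the base axis. Payload 19.3 kg.
Tool frame: the origin (TCP) lies between the finger pads, 19 mm behind the fingertips; this is the grasp point; z points along the fingers, y is the line along which they close (so a half turn about z gives the same grasp; the last joint's range is limited). The gripper opens to 85 mm and grips with 20 to 120 N. Pads are 22 mm wide; open, the fingers measure 114 mm over their backs; the gripper's body (76 mm by 85 mm) begins 54 mm behind the grasp point. The pads swing forward as they close: fully open they stand 13 mm farther back than shut.
Start: joints at [-1.185, 0.521, -0.036, 1.599, 0.021, 1.021, -0.113], TCP at [0.275, 0.561, 0.25] pointing down, gripper open.
Joint ranges: [-2.91, 2.91], [-0.3, 2.13], [-1.5, 1.42], [0.17, 2.43], [-1.26, 4.41], [0.16, 1.93], [-2.52, 2.52]. Speed limits (rad/s): [1.89, 1.89, 2.39, 2.39, 3.01, 3.01, 3.01].

### API

Orientations are given as [roll, pitch, yaw] about the fixed x, y, z axes, in that order (R = Rz(yaw) Ry(pitch) Rx(roll)).
In Python, from workcell import bot gives the robot as it stands.
- The arm moves only by the shell command python3 -m crank 'ROWS' [FORCE]. ROWS is a JSON object of lists of equal length, an entry for each row: "travel": the shift along the world's x, y, z in cm, a list of three; "turn": the turn, a rotation vector about the world's x, y, z in degrees, a list of three; "gripper": the closure, from 0 (fully open) to 1 (shut). A call has exactly 5 rows; each row is the pose to reach, as a shift and turn from the pose commanded when the call began; what a row does not reach only later rows make up. A row lasts 1/10 s, in which the tool goes at most 50 mm and 8.59 degrees, less where a joint would pass 70% of its speed; a pose out of reach is approached as far as the arm can. A call with a gripper value outside its range is refused whole. The fingers move at their own pace and stop on an object; FORCE is the grip in N (left out, the last holds). Time passes only in rows, so rows that repeat a pose let the fingers close, or fill a call up. It gives the time, the measured TCP pose, the force, the opening and the grip force at its end, in the units of the state.
- bot.observe(): the state, without advancing time (a new reading comes with each control period).
- bot.grab_frame(name): name is "side" or "top"; returns a dict with "pixels" (480x640x3 uint8, red, green, blue), "fx", "fy", "cx", "cy" (pixels), "extrinsics" (4x4, takes a point from world to camera coordinates). Camera axes: x right, y down, z forward; pixel columns grow to the right and rows downward; lengths in m; the calibration is good to about 2 mm. A picture is of the moment at which its call begins. There is no depth.
- bot.job_done(): hands the job in; it is judged then, once.
The state is a dict: "clock": time; "qpos": joint angles; "qd": joint speeds; "joint_efforts": joint torques, N m; "position": TCP position; "tool_rot": TCP orientation; "force": force on the tool from outside, world axes, zero at the start; "moment": the same for the moment, N m; "grip_width": finger opening in m; "finger_force": force on a finger pad.
Only numpy, scipy, OpenCV 4.12 (cv2) and the standard library are available. Lean on these libraries where they do the work, as an engineer would, in place of code of your own. Each camera call takes 0.05 s, during which the arm holds its last target. There are 200 camera calls.

### The job

Bring the small wooden tube rack into the reader station so that its back edge lies flush along the low aluminium fence and its left end touches the blue stop block, still facing as it does now. Let go of it, then with the fingertips on its front ledge lean on it in one diagonal push, forward into the fence and down onto the bench together, with about 10 N each way, and finish while still holding that push. Leave the bottle, the jar and the glove box alone.

Things in the scene. Friction and masses are not known exactly. Their poses are not given: they have to be found in the camera images.
- rack: Loose wooden tube rack, 0.36-0.56 kg: brown base board 110 (x) x 170 (y) x 22 mm high with a darker block along its middle (see rack_top), leaving ledges 35 mm deep in front and behind. White strip on the front ledge; slippery pads underneath (friction 0.2). Origin: centre of underside; x from front to back, y to the left end, z up. Starts flat, front to the robot, turned up to 0.45 rad
- rack_back (a point): Middle of the rack's back edge, at the underside (rack x = +55 mm)
- rack_end (a point): Middle of the rack's left end, at the underside (rack y = +85 mm)
- rack_ledge (a point): Middle of the top of the rack's front ledge, 22 mm above the underside, 17.5 mm in front of the upright face of the dark block
- fence: Fixed aluminium reader bar on the bench, 30 thick x 220 long x 18 mm high, black strip window in its working face. Origin: on the working face at bench level; x points away from the robot, square into the face; the bar fills x = 0 to 30, y = -90 to +130 mm. Turned up to 0.3 rad about the vertical
- stop: Fixed blue stop block, 70 x 32 x 30 mm high, square to the fence, 5 to 75 mm in front of the fence face. Origin: at bench level in the plane of the fence face and of the stop's working face (the one towards -y); axes parallel to the fence's; the block fills y = 0 to 32 mm
- table: The bench top, fixed, its surface at z = 0
- bottle: Bystander: amber bottle, 50 mm wide, 100 mm high, loose; origin at the centre of its underside
- jar: Bystander: clear jar with a yellow lid, 54 mm wide, 60 mm high, loose, behind the fence; origin at the centre of its underside
- glovebox: Bystander: yellow and blue glove carton, 120 x 220 x 80 mm high, loose, on the left; origin at the centre of its underside
- rack_top (a point): Middle of the top of the rack's dark block: 40 (x) x 170 (y) mm, from 22 to 52 mm above the underside. Eight red-stoppered tubes, fixed in it, stand to 84 mm height at y = +-50 and +-70 mm (stoppers 16 mm wide); its middle (|y| under 40 mm) has only empty flush holes and can be gripped across its 40 mm
Not all that is in view belongs to the job. Several things have the shape of the stop; the one meant has the colours described above.

How it is judged:
By the outcome, as a careful person would: the job done as asked, in the order asked, and still so for the second after the job is handed in, while the arm keeps its last pose, push and grip.
It also fails if it takes over 51 s, if anything falls off the work surface, if the arm or the gripper's body presses on something with over 40 N, if the wrist force passes 120 N, or if a joint passes its speed limit or range.

## Working session

There is one attempt and no reset: what is moved stays moved. The work goes in short steps, Python scripts to look and compute and a shell command to move; the robot and the scene stay as the last step left them, time stands still between calls to the robot, and variables do not carry over. Pictures are saved under pics/ and viewed, at most 10 in all, crops included, and the job is handed in when it is done.

```bash
ls; mkdir -p pics
python3 - <<'E'
from workcell import bot
import cv2,numpy as np
for n in("top","side"):
    f=bot.grab_frame(n); cv2.imwrite(f"pics/{n}0.png",f["pixels"][...,::-1]); np.savez(f"pics/{n}0.npz",**f)
    print(n,f["fx"],f["fy"],f["cx"],f["cy"],f["extrinsics"].round(3).tolist())
s=bot.observe(); print(s)
E
```

```text
pics
top 433.51984348903306 433.51984348903306 320.2501655352159 236.1087617128805 [[-0.004, -1.0, 0.005, 0.129], [-0.997, 0.004, -0.077, 0.567], [0.077, -0.006, -0.997, 0.879], [0.0, 0.0, 0.0, 1.0]]
side 601.6922071608928 601.6922071608928 314.42940097782366 244.13865844176408 [[0.791, -0.612, 0.009, -0.388], [-0.372, -0.492, -0.787, 0.336], [0.486, 0.619, -0.617, 1.019], [0.0, 0.0, 0.0, 1.0]]
{'clock': 0.1, 'qpos': array([-1.18519399,  0.52197691, -0.03627641,  1.59987179,  0.02118083,
        1.02106514, -0.11278778]), 'qd': array([ 0.00016411, -0.00107265,  0.00070027,  0.00032375,  0.00231107,
       -0.00185224,  0.00014416]), 'joint_efforts': array([ 3.50495349e-03, -9.28492928e+01,  1.98413908e+00, -3.70522034e+01,
        1.81417912e-02,  5.26213393e-03,  1.01895982e-04]), 'position': array([0.27505837, 0.56095963, 0.24949818]), 'tool_rot': array([-3.14065832e+00,  7.07684807e-05,  2.68573589e+00]), 'force': array([-0.30324082, -0.18572249, -0.04540255]), 'moment': array([-0.01480602,  0.04476059,  0.00939299]), 'finger_force': 0.0, 'grip_width': 0.08530218826013602}
```

View pics/top0.png

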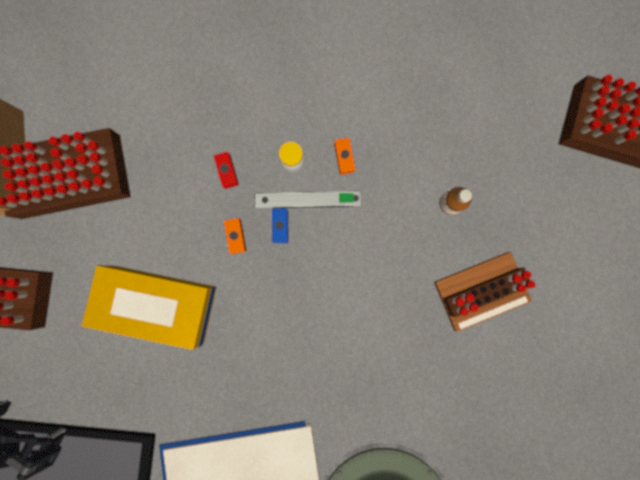

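View pics/side0.png

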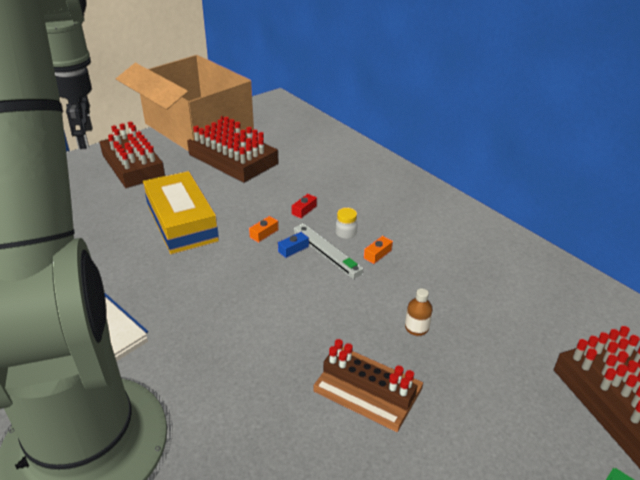

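The top view shows the rack at about (485,292) with its white strip toward the robot, the fence at (308,199), the blue stop at (280,225) and the bottle at (456,200). Red and orange look-alikes stand nearby. Next I'll make enlarged crops and measure.

```bash
cat > h.py <<'E'
import numpy as np,cv2
def load(n,k): return dict(np.load(f"pics/{n}{k}.npz"))
def ray(f,uv,z):
    uv=np.atleast_2d(uv).astype(float);E=f["extrinsics"];R=E[:3,:3];C=-R.T@E[:3,3]
    d=np.c_[(uv[:,0]-f["cx"])/f["fx"],(uv[:,1]-f["cy"])/f["fy"],np.ones(len(uv))]@R
    return C+d*((z-C[2])/d[:,2])[:,None]
def proj(f,p):
    E=f["extrinsics"];c=np.atleast_2d(p)@E[:3,:3].T+E[:3,3]
    return np.c_[c[:,0]/c[:,2]*f["fx"]+f["cx"],c[:,1]/c[:,2]*f["fy"]+f["cy"]]
def grab(n,k):
    from workcell import bot
    f=bot.grab_frame(n);np.savez(f"pics/{n}{k}.npz",**f);return f
def crop(f,u0,v0,w,h,s): 
    return cv2.resize(f["pixels"][v0:v0+h,u0:u0+w,::-1],None,fx=s,fy=s,interpolation=cv2.INTER_CUBIC)
E
python3 - <<'E'
from h import *
t=load("top",0);s=load("side",0)
a=np.hstack([crop(t,425,245,130,95,3),crop(t,235,180,130,95,3)])
b=np.hstack([crop(s,305,330,130,105,3),crop(s,265,210,130,105,3)])
cv2.imwrite("pics/crop0.png",np.vstack([a,b])); print(a.shape,b.shape)
E
```

```text
(285, 780, 3) (315, 780, 3)
```

View pics/crop0.png

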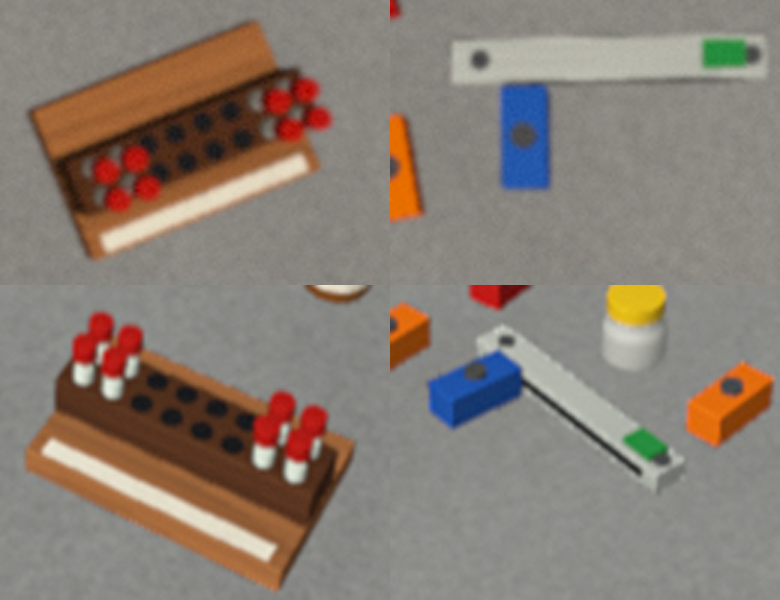

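The crop shows all target outlines clearly, so I can now fit rectangles.

```bash
cat > m.py <<'E'
from h import *
def mask(f,kind,roi):
    u,v,w,h=roi; im=f["pixels"]; hsv=cv2.cvtColor(im,cv2.COLOR_RGB2HSV); H,S,V=cv2.split(hsv)
    m={"blue":(H>100)&(H<130)&(S>130),"fence":((V>150)&(S<60))|((H>50)&(H<85)&(S>100)),
       "brown":(S>95)&((H<20)|(H>165)),"strip":(V>160)&(S<110)&(S>15)}[kind]
    z=np.zeros(m.shape,np.uint8); z[v:v+h,u:u+w]=m[v:v+h,u:u+w]*255
    c=max(cv2.findContours(z,0,1)[0],key=cv2.contourArea); return c[:,0,:].astype(float)
def rect(f,kind,roi,z):
    c=mask(f,kind,roi); P=ray(f,c,z)[:,:2]; r=cv2.minAreaRect((P*1000).astype(np.float32))
    b=cv2.boxPoints(r); e=[b[1]-b[0],b[2]-b[1]]; L=max(e,key=np.linalg.norm)
    if L[1]<0:L=-L
    yaw=np.arctan2(-L[0],L[1]) # long axis = local +y
    return np.array(r[0]),sorted(r[1]),yaw,P*1000
E
python3 - <<'E'
from m import *
t=load("top",0);s=load("side",0)
for f in(t,s):
    R=f["extrinsics"];print("cam",(-R[:3,:3].T@R[:3,3]).round(3))
for n,f,k,roi,z in[("fence",t,"fence",(240,185,130,30),.018),("stop",t,"blue",(260,200,40,50),.030),("strip",t,"strip",(450,290,85,45),.0225),("strip_s",s,"strip",(312,365,90,60),.0225),("stop_s",s,"blue",(270,225,50,35),.03),("brown",t,"brown",(425,245,115,95),.022)]:
    c,d,y,P=rect(f,k,roi,z);print(n,c.round(1),np.round(d,1),round(y,4))
    if k=="brown":brown=P
c,d,y,P=rect(t,"strip",(450,290,85,45),.0225)
ex=np.array([np.cos(y),np.sin(y)]);ey=np.array([-ex[1],ex[0]])
q=(brown-c)@np.c_[ex,ey]; print("brown rel strip x",q[:,0].min(),q[:,0].max(),"y",q[:,1].min(),q[:,1].max())
# y-range on the back ledge only
b=q[(q[:,0]>65)&(q[:,0]<85)]; print("back ledge y",b[:,1].min(),b[:,1].max(), "front", q[q[:,0]<0][:,1].min(),q[q[:,0]<0][:,1].max())
E
```

```text
cam [0.498 0.132 0.919]
cam [-0.063 -0.703  0.896]
fence [646.  153.2] [ 34.8 220.8] 0.0177
stop [589.9 210.9] [30.9 70.5] -1.5666
strip [ 408.7 -226.3] [ 16.6 152.8] 0.3784
strip_s [ 410.1 -225.6] [ 15.3 152.5] 0.376
stop_s [579.8 197.6] [54.6 86.8] -1.5396
brown [ 456.4 -217.2] [110.  193.7] 0.3718
brown rel strip x -7.738381909154048 102.86588097377283 y -106.02388763732881 87.66743939588837
back ledge y -84.47093222844609 87.31772336777841 front -83.16916345008644 87.06026546799706
```

Run:
```python
from m import *
t=load("top",0)
# subpixel edges: gradient peak along columns (fence back/front) and rows (stop right face)
g=cv2.GaussianBlur(cv2.cvtColor(t["pixels"],cv2.COLOR_RGB2GRAY),(0,0),1).astype(float)
def peak(line,lo,sign):
    d=sign*np.gradient(line); i=int(np.argmax(d)); a,b,c=d[i-1:i+2]; return lo+i+0.5*(a-c)/(a-2*b+c)
def fit(p,z,n):
    P=ray(t,p,z)[:,:2]*1000; k=np.polyfit(P[:,1],P[:,0],1); r=P[:,0]-np.polyval(k,P[:,1]); ok=abs(r)<1.5
    k=np.polyfit(P[ok,1],P[ok,0],1); print(n,"yaw",-np.arctan(k[0]).round(4),"x at y=110:",np.polyval(k,110).round(2),ok.sum())
fit([(u,peak(g[186:198,u],186,1)) for u in range(262,355)],.018,"back top")
c=[(u,peak(g[202:214,u],202,-1)) for u in range(295,355)]
fit(c,.018,"front top"); fit(c,0,"front bottom")
b=t["pixels"][...,2].astype(float)-t["pixels"][...,0]; b=cv2.GaussianBlur(b,(0,0),1)
p=[(peak(b[v,280:296],280,-1),v) for v in range(213,238)]
for z in(.03,0):
    P=ray(t,p,z)[:,:2]*1000;k=np.polyfit(P[:,0],P[:,1],1);print("stop face y at x=590",np.polyval(k,590),"yaw",k[0],z)
from m import *
for n,roi in(("bottle",(430,175,55,50)),):
    c=mask(t,"brown",roi);print(n,ray(t,c,.03).min(0),ray(t,c,.03).max(0))
```

```text
back top yaw 0.0209 x at y=110: 662.01 77
front top yaw 0.013 x at y=110: 632.14 60
front bottom yaw 0.013 x at y=110: 634.81 60
stop face y at x=590 195.12433074959705 yaw 0.018594089220283615 0.03
stop face y at x=590 197.18983094328573 yaw 0.01859408922028423 0
bottle [ 0.61963737 -0.18390159  0.03      ] [ 0.66577363 -0.13213154  0.03      ]
```

```bash
python3 -m crank '{"travel":[[3,-15,0],[8,-35,0],[12,-55,0],[17.9,-76.9,-6],[17.9,-76.9,-6]],"turn":[[0,0,-8],[0,0,-16],[0,0,-24],[0,0,-33],[0,0,-42.3]],"gripper":[0,0,0,0,0]}' 30
```

```text
clock: 0.6
position: [0.3299, 0.3157, 0.2405]
tool_rot: [3.142, -0.0, 1.961]
force: [2.0, 0.2, -0.5]
grip_width: 0.0855
finger_force: 0.0
```

```bash
python3 -m crank '{"travel":[[12.3,-52.4,-5],[12.3,-52.4,-5],[12.3,-52.4,-5],[12.3,-52.4,-5],[12.3,-52.4,-5]],"turn":[[0,0,0],[0,0,0],[0,0,0],[0,0,0],[0,0,0]],"gripper":[0,0,0,0,0]}'
python3 -m crank '{"travel":[[6,-28,-5],[6,-28,-5],[6,-28,-5],[6,-28,-5],[6,-28,-5]],"turn":[[0,0,0],[0,0,0],[0,0,0],[0,0,0],[0,0,0]],"gripper":[0,0,0,0,0]}'
```

```text
clock: 1.1
position: [0.3867, 0.0735, 0.2175]
tool_rot: [3.141, -0.0, 1.967]
force: [2.9, 0.7, -0.6]
grip_width: 0.0854
finger_force: 0.0
clock: 1.6
position: [0.4383, -0.1674, 0.1741]
tool_rot: [-3.142, -0.0, 1.967]
force: [1.3, 2.1, 0.2]
grip_width: 0.0856
finger_force: 0.0
```

```bash
python3 -m crank '{"travel":[[1.5,-4.1,-4],[1.5,-4.1,-4],[1.5,-4.1,-4],[1.5,-4.1,-4],[1.5,-4.1,-4]],"turn":[[0,0,-1],[0,0,-1],[0,0,-1],[0,0,-1],[0,0,-1]],"gripper":[0,0,0,0,0]}'
python3 - <<'E'
from workcell import bot
print(bot.observe()["position"],bot.observe()["tool_rot"])
from m import *
t=grab("top",1);s=grab("side",1)
cv2.imwrite("pics/c1.png",np.hstack([crop(t,425,225,130,115,3),crop(s,295,310,130,115,3)]))
for n,f,k,roi,z in[("strip",t,"strip",(450,290,85,45),.0225),("strip_s",s,"strip",(312,365,90,60),.0225)]:
    c,d,y,P=rect(f,k,roi,z);print(n,c.round(1),np.round(d,1),round(y,4))
E
```

```text
clock: 2.1
position: [0.4537, -0.2052, 0.1354]
tool_rot: [3.14, 0.0, 1.951]
force: [-0.9, -0.1, -0.3]
grip_width: 0.0854
finger_force: 0.0
[ 0.45371452 -0.20519792  0.13539181] [3.14049276e+00 1.69888193e-04 1.95122846e+00]
strip [ 403.5 -213. ] [ 16.7 124.3] 0.3745
strip_s [ 410.1 -225.6] [ 15.3 152.5] 0.376
```

View pics/c1.png

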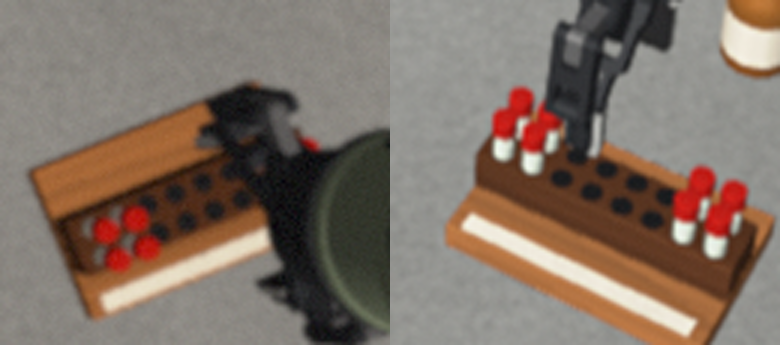

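The crop shows the open gripper over the middle of the rack, with its fingers straddling the block. I'll descend, grip and lift slightly.

```bash
python3 -m crank '{"travel":[[0,-0.3,-2.5],[0,-0.3,-5],[0,-0.3,-7],[0,-0.3,-8.5],[0,-0.3,-8.5]],"turn":[[0,0,0],[0,0,0],[0,0,0],[0,0,0],[0,0,0]],"gripper":[0,0,0,0,0]}'
python3 -m crank '{"travel":[[0,0,0],[0,0,0],[0,0,0],[0,0,0],[0,0,0]],"turn":[[0,0,0],[0,0,0],[0,0,0],[0,0,0],[0,0,0]],"gripper":[0.3,0.5,0.7,0.8,0.8]}' 40
```

```text
clock: 2.7
position: [0.4529, -0.2086, 0.0486]
tool_rot: [-3.14, -0.001, 1.95]
force: [0.1, 0.6, 0.9]
grip_width: 0.0854
finger_force: 0.0
clock: 3.2
position: [0.4538, -0.2094, 0.0504]
tool_rot: [3.14, 0.001, 1.95]
force: [-1.5, 1.3, 11.5]
grip_width: 0.0395
finger_force: 39.2
```

```bash
python3 -m crank '{"travel":[[0,0,1],[0,0,2.5],[0,0,4],[0,0,5],[0,0,5]],"turn":[[0,0,0],[0,0,0],[0,0,0],[0,0,0],[0,0,0]],"gripper":[0.8,0.8,0.8,0.8,0.8]}'
python3 -m crank '{"travel":[[0,3,0],[1,7,0],[2,11,0],[3,15,0],[4,19,0]],"turn":[[0,0,-3],[0,0,-7],[0,0,-11],[0,0,-15],[0,0,-18]],"gripper":[0.8,0.8,0.8,0.8,0.8]}'
```

```text
clock: 3.7
position: [0.454, -0.2095, 0.1009]
tool_rot: [3.14, 0.001, 1.95]
force: [0.7, -0.6, -5.0]
grip_width: 0.0392
finger_force: 43.2
clock: 4.2
position: [0.4933, -0.0177, 0.0991]
tool_rot: [-3.141, 0.0, 1.632]
force: [1.0, -0.6, -4.2]
grip_width: 0.0391
finger_force: 43.1
```

```bash
python3 -m crank '{"travel":[[2,4,0],[4,8,0],[5.5,10.5,0],[6.8,11.9,0],[6.8,11.9,0]],"turn":[[0,0,-1],[0,0,-2],[0,0,-2.7],[0,0,-2.7],[0,0,-2.7]],"gripper":[0.8,0.8,0.8,0.8,0.8]}'
python3 -m crank '{"travel":[[0,0,-1],[0,0,-2],[0,0,-2.5],[0,0,-2.5],[0,0,-2.5]],"turn":[[0,0,0],[0,0,0],[0,0,0],[0,0,0],[0,0,0]],"gripper":[0.8,0.8,0.8,0.8,0.8]}'
python3 - <<'E'
from m import *
t=grab("top",2);s=grab("side",2)
cv2.imwrite("pics/c2.png",np.hstack([crop(t,235,180,130,115,3),crop(s,265,210,130,115,3)]))
E
```

```text
clock: 4.7
position: [0.5622, 0.1023, 0.0987]
tool_rot: [3.141, -0.0, 1.592]
force: [-0.5, -0.4, -4.4]
grip_width: 0.0388
finger_force: 43.1
clock: 5.2
position: [0.5613, 0.0991, 0.0745]
tool_rot: [-3.141, 0.0, 1.587]
force: [-0.8, -0.8, -4.1]
grip_width: 0.0391
finger_force: 43.1
```

View pics/c2.png

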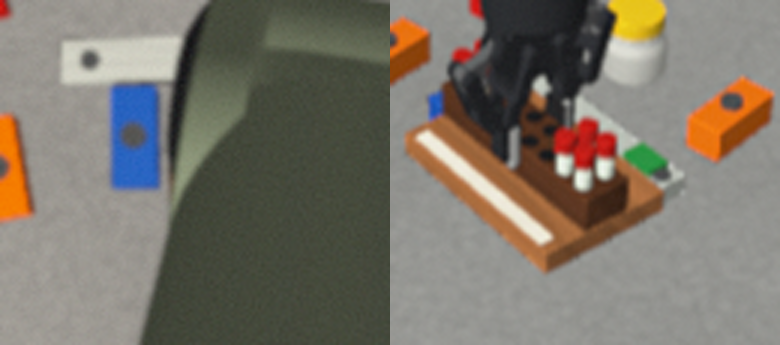

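The rack is held about 24 mm above the bench, close to the fence and stop. I'll measure the strip in the side view, then lower.

```bash
python3 - <<'E'
from m import *
s=load("side",2)
c,d,y,P=rect(s,"strip",(398,250,60,50),.0225+.024)if 0 else rect(s,"strip",(268,250,185,45),.0225+.024)
print(c,d,y, c+47.5*np.array([np.cos(y),np.sin(y)]))
E
python3 -m crank '{"travel":[[0,0,-1],[0,0,-1.8],[0,0,-2.1],[0,0,-2.2],[0,0,-2.2]],"turn":[[0,0,0],[0,0,0],[0,0,0],[0,0,0],[0,0,0]],"gripper":[0.8,0.8,0.8,0.8,0.8]}'
```

```text
[515.04980469  99.24687195] [16.122743606567383, 153.5853729248047] 0.01319493 [562.54566956  99.87361294]
clock: 5.8
position: [0.5613, 0.0995, 0.0524]
tool_rot: [-3.141, 0.0, 1.588]
force: [0.4, -0.2, -4.5]
grip_width: 0.0388
finger_force: 43.1
```

```bash
python3 -m crank '{"travel":[[0,0,-0.1],[0,0,-0.2],[0,0,-0.2],[0,0,-0.2],[0,0,-0.2]],"turn":[[0,0,0],[0,0,0],[0,0,0],[0,0,0],[0,0,0]],"gripper":[0.8,0.8,0.8,0.8,0.8]}'
python3 -m crank '{"travel":[[0.3,0,0],[0.6,0,0],[0.9,0,0],[1.2,0,0],[1.2,0,0]],"turn":[[0,0,0],[0,0,0],[0,0,0],[0,0,0],[0,0,0]],"gripper":[0.8,0.8,0.8,0.8,0.8]}'
```

```text
clock: 6.3
position: [0.5614, 0.0996, 0.0506]
tool_rot: [3.142, -0.0, 1.588]
force: [-0.1, -0.6, -3.9]
grip_width: 0.0393
finger_force: 43.1
clock: 6.8
position: [0.5739, 0.0995, 0.0505]
tool_rot: [3.141, 0.0, 1.588]
force: [1.0, 0.0, -1.3]
grip_width: 0.0394
finger_force: 43.4
```

```bash
for i in 1 ; do python3 -m crank '{"travel":[[0.1,0,0],[0.2,0,0],[0.2,0,0],[0.2,0,0],[0.2,0,0]],"turn":[[0,0,0],[0,0,0],[0,0,0],[0,0,0],[0,0,0]],"gripper":[0.8,0.8,0.8,0.8,0.8]}'; done
python3 -m crank '{"travel":[[0.05,0,0],[0.1,0,0],[0.1,0,0],[0.1,0,0],[0.1,0,0]],"turn":[[0,0,0],[0,0,0],[0,0,0],[0,0,0],[0,0,0]],"gripper":[0.8,0.8,0.8,0.8,0.8]}'
```

```text
clock: 7.3
position: [0.5754, 0.0995, 0.0506]
tool_rot: [3.141, 0.0, 1.588]
force: [0.5, 0.0, -3.0]
grip_width: 0.0393
finger_force: 43.3
clock: 7.8
position: [0.5764, 0.0996, 0.0505]
tool_rot: [-3.142, -0.0, 1.588]
force: [-0.4, -0.3, -1.4]
grip_width: 0.0391
finger_force: 43.6
```

```bash
for i in 1 ; do python3 -m crank '{"travel":[[0.05,0,0],[0.1,0,0],[0.1,0,0],[0.1,0,0],[0.1,0,0]],"turn":[[0,0,0],[0,0,0],[0,0,0],[0,0,0],[0,0,0]],"gripper":[0.8,0.8,0.8,0.8,0.8]}'; done
python3 -c "
from workcell import bot;print(bot.observe()['moment'])"
python3 -m crank '{"travel":[[0.05,0,0],[0.1,0,0],[0.1,0,0],[0.1,0,0],[0.1,0,0]],"turn":[[0,0,0],[0,0,0],[0,0,0],[0,0,0],[0,0,0]],"gripper":[0.8,0.8,0.8,0.8,0.8]}'
python3 -c "
from workcell import bot;print(bot.observe()['moment'])"
```

```text
clock: 8.3
position: [0.5774, 0.0996, 0.0505]
tool_rot: [3.141, 0.0, 1.588]
force: [-0.6, -0.2, -0.3]
grip_width: 0.039
finger_force: 43.6
[-0.02663695 -0.08292824  0.00996109]
clock: 8.8
position: [0.5782, 0.0995, 0.0505]
tool_rot: [-3.141, -0.0, 1.588]
force: [-4.3, -0.8, 4.1]
grip_width: 0.0393
finger_force: 44.1
[-0.1418818   0.84367154  0.15367981]
```

```bash
python3 -m crank '{"travel":[[0,0.2,0],[0,0.4,0],[0,0.6,0],[-0.02,0.8,0],[-0.02,0.8,0]],"turn":[[0,0,0.1],[0,0,0.1],[0,0,0.1],[0,0,0.1],[0,0,0.1]],"gripper":[0.8,0.8,0.8,0.8,0.8]}'
python3 -m crank '{"travel":[[0,0.05,0],[0,0.1,0],[0,0.1,0],[0,0.1,0],[0,0.1,0]],"turn":[[0,0,0],[0,0,0],[0,0,0],[0,0,0],[0,0,0]],"gripper":[0.8,0.8,0.8,0.8,0.8]}'
python3 -c "
from workcell import bot;print(bot.observe()['moment'])"
```

```text
clock: 9.3
position: [0.5781, 0.1073, 0.0505]
tool_rot: [-3.141, 0.0, 1.59]
force: [-4.3, -2.2, 2.6]
grip_width: 0.039
finger_force: 44.1
clock: 9.8
position: [0.5781, 0.108, 0.0505]
tool_rot: [-3.141, 0.001, 1.589]
force: [-4.4, -4.4, 4.2]
grip_width: 0.0395
finger_force: 44.1
[-0.79323044  0.65795608  0.15701847]
```

```bash
python3 -m crank '{"travel":[[0,0.05,0],[0,0.1,0],[0,0.1,0],[0,0.1,0],[0,0.1,0]],"turn":[[0,0,0],[0,0,0],[0,0,0],[0,0,0],[0,0,0]],"gripper":[0.8,0.8,0.8,0.8,0.8]}'
python3 -c "
from workcell import bot;print(bot.observe()['moment'])"
python3 - <<'E'
from m import *
s=grab("side",3);t=grab("top",3)
cv2.imwrite("pics/c3.png",np.hstack([crop(s,260,215,130,100,6)]))
E
```

```text
clock: 10.3
position: [0.5781, 0.109, 0.0505]
tool_rot: [-3.141, 0.001, 1.59]
force: [-3.9, -3.6, 3.4]
grip_width: 0.0389
finger_force: 44.2
[-0.82841746  0.69991979  0.14847042]
```

View pics/c3.png

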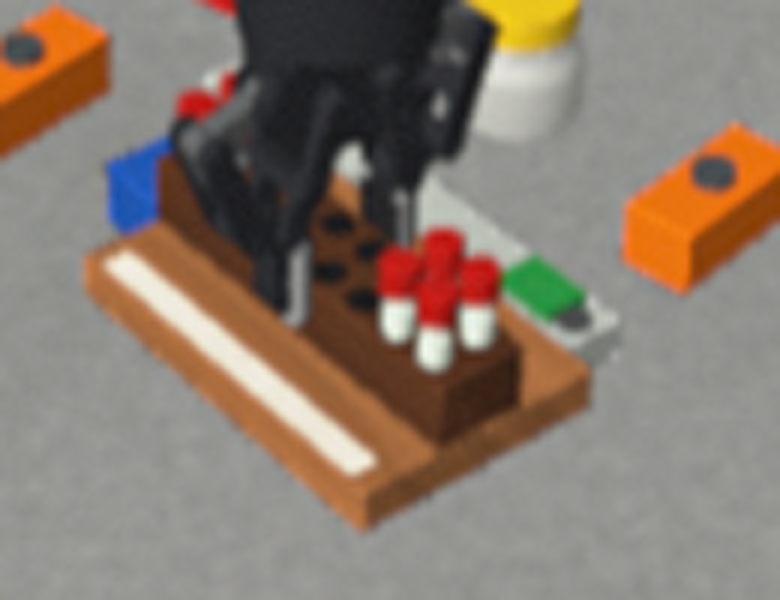

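The side view shows the rack along the fence, and the force shows it still sliding toward the stop. I'll keep going in 1 mm steps.

```bash
python3 -m crank '{"travel":[[0,0.05,0],[0,0.1,0],[0,0.1,0],[0,0.1,0],[0,0.1,0]],"turn":[[0,0,0],[0,0,0],[0,0,0],[0,0,0],[0,0,0]],"gripper":[0.8,0.8,0.8,0.8,0.8]}'
python3 -m crank '{"travel":[[0,0.05,0],[0,0.1,0],[0,0.1,0],[0,0.1,0],[0,0.1,0]],"turn":[[0,0,0],[0,0,0],[0,0,0],[0,0,0],[0,0,0]],"gripper":[0.8,0.8,0.8,0.8,0.8]}'
python3 -c "
from workcell import bot;print(bot.observe()['moment'])"
```

```text
clock: 10.9
position: [0.5781, 0.1099, 0.0505]
tool_rot: [-3.141, 0.001, 1.589]
force: [-4.0, -4.9, 4.0]
grip_width: 0.0391
finger_force: 44.2
clock: 11.4
position: [0.5781, 0.1099, 0.0505]
tool_rot: [-3.141, 0.002, 1.589]
force: [-4.2, -9.5, 3.8]
grip_width: 0.0391
finger_force: 44.2
[-1.90129936  0.77040777  0.26162029]
```

```bash
python3 -m crank '{"travel":[[0,0,0],[0,0,0],[0,0,0],[0,0,0],[0,0,0]],"turn":[[0,0,0],[0,0,0],[0,0,0],[0,0,0],[0,0,0]],"gripper":[0.4,0.2,0.1,0.1,0.1]}'
python3 -m crank '{"travel":[[0,0,1],[0,0,3],[0,0,6],[0,0,10],[0,0,10]],"turn":[[0,0,0],[0,0,0],[0,0,0],[0,0,0],[0,0,0]],"gripper":[0.1,0.1,0.1,0.1,0.1]}'
python3 - <<'E'
from workcell import bot
print(bot.observe()["position"],bot.observe()["tool_rot"],bot.observe()["force"],bot.observe()["qpos"])
E
```

```text
clock: 11.9
position: [0.5782, 0.1117, 0.0505]
tool_rot: [3.141, -0.0, 1.59]
force: [0.0, 0.6, 0.2]
grip_width: 0.0767
finger_force: 0.0
clock: 12.4
position: [0.5802, 0.1116, 0.1556]
tool_rot: [3.135, -0.002, 1.589]
force: [-0.2, 0.5, -0.8]
grip_width: 0.0767
finger_force: 0.0
[0.58024495 0.11160591 0.15564268] [ 3.13530694e+00 -1.74758111e-03  1.58943071e+00] [-0.19950778  0.52704228 -0.7822211 ] [-0.6342137   0.64091653  0.5069685   1.80071773 -0.41693588  0.80095623
  0.10029376]
```

```bash
python3 -m crank '{"travel":[[-2,-0.1,0],[-4.4,-0.1,0],[-4.4,-0.1,0],[-4.4,-0.1,0],[-4.4,-0.1,0]],"turn":[[0,0,8],[0,0,16],[0,0,24],[0,0,32],[0,0,40]],"gripper":[0.5,1,1,1,1]}'
python3 -m crank '{"travel":[[0,0,0],[0,0,0],[0,0,0],[0,0,0],[0,0,0]],"turn":[[0,0,8],[0,0,16],[0,0,24],[0,0,32],[0,0,40]],"gripper":[1,1,1,1,1]}'
python3 -m crank '{"travel":[[0,0,0],[0,0,0],[0,0,0],[0,0,0],[0,0,0]],"turn":[[0,0,8],[0,0,10],[0,0,10],[0,0,10],[0,0,10]],"gripper":[1,1,1,1,1]}'
python3 - <<'E'
from m import *
s=grab("side",4);t=grab("top",4)
a=crop(s,255,190,130,130,3);b=crop(t,235,180,130,130,3)
cv2.imwrite("pics/c4.png",np.hstack([a,b]))
from workcell import bot;o=bot.observe();print(o["position"],o["tool_rot"],o["force"],o["qpos"])
E
```

```text
clock: 12.9
position: [0.5342, 0.1106, 0.1512]
tool_rot: [3.141, 0.0, 2.294]
force: [-0.3, -0.5, -0.9]
grip_width: 0.0035
finger_force: 0.0
clock: 13.4
position: [0.5343, 0.1104, 0.1511]
tool_rot: [-3.141, 0.001, 2.992]
force: [0.4, 0.4, 0.7]
grip_width: -0.0002
finger_force: 0.0
clock: 13.9
position: [0.5342, 0.1106, 0.1506]
tool_rot: [-3.141, 0.0, -3.125]
force: [0.1, 0.3, 0.2]
grip_width: -0.0
finger_force: 0.0
[0.5341402  0.11068699 0.15053207] [-3.14146368e+00  1.98949541e-05 -3.12357532e+00] [-0.01647109 -0.2064831   0.454657  ] [-0.3693027   0.53044345  0.07677939  1.90308093 -0.05935296  0.71024324
  1.33079759]
```

View pics/c4.png

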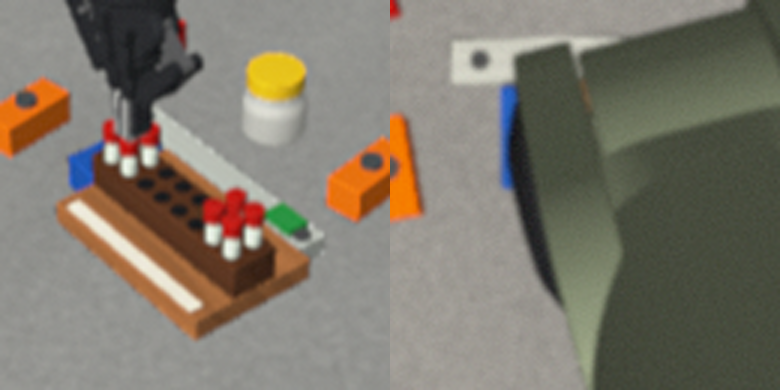

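The gripper is closed and above the front ledge, and the rack sits against the fence and stop. I'll check its pose and descend beside the block.

```bash
python3 - <<'E'
from m import *
s=load("side",4)
c,d,y,P=rect(s,"strip",(270,240,60,60),.0225)
print(c,d,y,c+47.5*np.array([np.cos(y),np.sin(y)]))
E
python3 -m crank '{"travel":[[0.4,0,-3],[0.4,0,-6],[0.4,0,-8.5],[0.4,0,-10],[0.4,0,-10.4]],"turn":[[0,0,0],[0,0,0],[0,0,0],[0,0,0],[0,0,0]],"gripper":[1,1,1,1,1]}'
```

```text
[531.45391846 109.52552795] [16.102184295654297, 153.56890869140625] 0.01641282 [578.94752121 110.30510187]
clock: 14.5
position: [0.5375, 0.1104, 0.0452]
tool_rot: [-3.141, -0.002, -3.123]
force: [0.0, 0.2, 0.7]
grip_width: 0.0002
finger_force: 0.0
```

```bash
python3 -m crank '{"travel":[[0.2,0,-0.1],[0.4,0,-0.1],[0.6,0,-0.2],[0.7,0,-0.2],[0.7,0,-0.2]],"turn":[[0,0,0],[0,0,0],[0,0,0],[0,0,0],[0,0,0]],"gripper":[1,1,1,1,1]}'
python3 -m crank '{"travel":[[0.05,0,-0.05],[0.1,0,-0.1],[0.1,0,-0.1],[0.1,0,-0.1],[0.1,0,-0.1]],"turn":[[0,0,0],[0,0,0],[0,0,0],[0,0,0],[0,0,0]],"gripper":[1,1,1,1,1]}'
```

```text
clock: 15.0
position: [0.5455, 0.1106, 0.0449]
tool_rot: [3.141, 0.001, -3.123]
force: [-0.2, 1.0, -0.1]
grip_width: 0.0001
finger_force: 0.0
clock: 15.5
position: [0.5461, 0.1106, 0.0435]
tool_rot: [-3.142, -0.0, -3.122]
force: [-0.5, -0.3, -0.2]
grip_width: -0.0
finger_force: 0.0
```

```bash
for i in 1 ; do python3 -m crank '{"travel":[[0.05,0,-0.05],[0.1,0,-0.1],[0.1,0,-0.1],[0.1,0,-0.1],[0.1,0,-0.1]],"turn":[[0,0,0],[0,0,0],[0,0,0],[0,0,0],[0,0,0]],"gripper":[1,1,1,1,1]}'; done
python3 -m crank '{"travel":[[0.05,0,-0.05],[0.1,0,-0.1],[0.1,0,-0.1],[0.1,0,-0.1],[0.1,0,-0.1]],"turn":[[0,0,0],[0,0,0],[0,0,0],[0,0,0],[0,0,0]],"gripper":[1,1,1,1,1]}'
```

```text
clock: 16.0
position: [0.547, 0.1105, 0.0425]
tool_rot: [-3.142, -0.0, -3.123]
force: [-0.9, -0.0, -0.1]
grip_width: 0.0001
finger_force: 0.7
clock: 16.5
position: [0.547, 0.1105, 0.0413]
tool_rot: [-3.141, -0.002, -3.122]
force: [-7.7, -0.2, 3.5]
grip_width: -0.0001
finger_force: 3.9
```

```bash
python3 -m crank '{"travel":[[0.02,0,-0.05],[0.03,0,-0.1],[0.03,0,-0.1],[0.03,0,-0.1],[0.03,0,-0.1]],"turn":[[0,0,0],[0,0,0],[0,0,0],[0,0,0],[0,0,0]],"gripper":[1,1,1,1,1]}'
```

```text
clock: 17.0
position: [0.5471, 0.1105, 0.0408]
tool_rot: [-3.141, -0.003, -3.122]
force: [-13.0, -0.8, 15.5]
grip_width: 0.0001
finger_force: 12.5
```

```bash
python3 -m crank '{"travel":[[-0.03,0,0.04],[-0.03,0,0.04],[-0.03,0,0.04],[-0.03,0,0.04],[-0.03,0,0.04]],"turn":[[0,0,0],[0,0,0],[0,0,0],[0,0,0],[0,0,0]],"gripper":[1,1,1,1,1]}'
python3 - <<'E'
from m import *
s=grab("side",5);t=grab("top",5)
from workcell import bot
for i in range(3): grab("top",6);print(bot.observe()["force"])
c,d,y,P=rect(s,"strip",(270,240,60,60),.0225)
print(c,d,y,c+47.5*np.array([np.cos(y),np.sin(y)]))
cv2.imwrite("pics/c5.png",crop(s,255,190,130,120,5))
E
```

```text
clock: 17.5
position: [0.5471, 0.1105, 0.0408]
tool_rot: [-3.141, -0.002, -3.122]
force: [-8.6, -1.5, 5.1]
grip_width: -0.0
finger_force: 6.9
[-9.52939275 -0.28946431  6.4061827 ]
[-8.56277721  0.17145849  5.88266612]
[-8.40860288 -0.33567084  6.36549027]
[534.32440186 109.57440186] [21.794580459594727, 153.5699462890625] 0.015314041 [581.8188324  110.30179036]
```

View pics/c5.png

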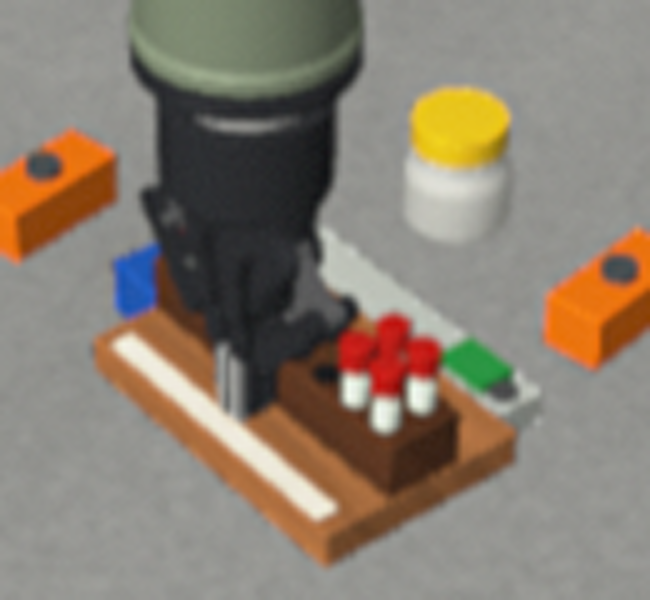

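The picture shows the fingertips on the front ledge against the dark block, with the rack flush to the fence and stop. I'll trim the push up to about 10 N each way.

```bash
python3 -m crank '{"travel":[[0.005,0,-0.015],[0.005,0,-0.015],[0.005,0,-0.015],[0.005,0,-0.015],[0.005,0,-0.015]],"turn":[[0,0,0],[0,0,0],[0,0,0],[0,0,0],[0,0,0]],"gripper":[1,1,1,1,1]}'
python3 - <<'E'
from m import *
from workcell import bot
for i in range(6): t=grab("top",7);print(bot.observe()["force"])
E
```

```text
clock: 18.25
position: [0.5471, 0.1104, 0.0408]
tool_rot: [-3.141, -0.002, -3.122]
force: [-10.0, -0.3, 9.1]
grip_width: -0.0001
finger_force: 8.3
[-10.34921537  -0.55381302   8.55907109]
[-10.32013524  -1.2640434   10.77313534]
[-10.34875946  -0.77410581   8.27149033]
[-10.16436385   0.17371968   9.55504785]
[-9.86860475 -0.75981722  9.97338196]
[-9.93016211 -0.7258756  10.09606265]
```

```bash
python3 -c "
from workcell import bot;print(bot.job_done())"
```

```text
the job is handed in; nothing more can be done
None
```

I set the rack flush along the fence with its left end on the blue stop, let go, and handed in while holding the diagonal push at about 10 N forward and 10 N down; the arm never came near the bottle, jar or glove box.

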